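Park the gliding curing shuttle at the lamp mark

ROBOT

A 6-joint arm with a two-finger parallel gripper is mounted at the origin on the work surface. World frame = base frame: x ahead of the robot, y to its left, z up, the work surface at z = 0. Lengths are in m, angles in rad, forces in N, time in s.
With the tool pointing down it reaches from about 0.35 to 0.85 m from the base axis. Payload 8.1 kg.
Tool frame: the origin (TCP) lies midway between the tips of the shut fingers; the grasp point (between the pads) lies 19 mm behind it (env.grasp_offset is the distance from the TCP to the grasp point, in m); z points along the fingers, y is the line along which they close (so a half turn about z gives the same grasp; the last joint's range is limited). The gripper opens to 93 mm and grips with 3 to 60 N. Pads are 15 mm wide; open, the fingers measure 128 mm over their backs; the gripper's body (75 mm by 188 mm) begins 65 mm behind the grasp point.
Start: joints at [1.225, 0.13, 1.488, -0, 1.523, -0.085], TCP at [0.155, 0.58, 0.219] pointing down, gripper open.
Joint ranges: [-2.96, 2.96], [-0.89, 2.26], [0.02, 2.5], [-1.34, 4.48], [0, 2.73], [-2.66, 2.66]. Speed limits (rad/s): [2.39, 2.39, 2.79, 3.14, 3.14, 3.14].

INTERFACE

Orientations are given as a unit quaternion [x, y, z, w].
In Python, from plant import readout, cams, close_job, env gives the robot as it stands.
- The arm moves only by the tool servo_tool, never from a script. Its argument "plan" is a list of rows, each an object of numbers: "tx", "ty", "tz": the shift along the tool's x, y, z in m; "wx", "wy", "wz": the turn, a rotation vector about the tool's x, y, z in rad. In form: [{"tx": .., "ty": .., "tz": .., "wx": .., "wy": .., "wz": ..}, ...]. A call has exactly 10 rows; each row shifts and turns the commanded pose from where the row before left it, along the tool's axes as they then stand; what a row does not reach is not made up. A row lasts 1/10 s, in which the tool goes at most 50 mm and 8.59 degrees, less where a joint would pass 70% of its speed; a pose out of reach is approached as far as the arm can. A call is refused whole if a number of a shift passes 0.05 or a number of a turn 0.15, either way. A call with a gripper value outside its range is refused whole. "gripper" is the closure, from 0 (fully open) to 1 (shut), set as the call begins (left out, the last holds). The fingers move at their own pace and stop on an object; the grip force is fixed at half the most. Time passes only in rows, so rows that do not move let the fingers close, or fill a call up. It gives the time, the measured TCP pose, the force, the opening and the grip force at its end, in the units of the state.
- readout.get_state(): the state, without advancing time (a new reading comes with each control period).
- cams.read_camera(name): name is "scene" or "top" or "wrist"; returns the picture (384x512x3 uint8, red, green, blue); there is no depth.
- cams.get_calibration(name): a dict with "K" (3x3 intrinsics, pixels), "xyz" and "rotation" of the camera in the world; the wrist camera has in their place "hand_eye" (4x4, takes a point from camera to tool coordinates, whose origin is the TCP and whose axes are the flange's). Camera axes: x right, y down, z forward; pixel columns grow to the right and rows downward; lengths in m; the calibration is good to about 2 mm. The wrist camera is an equidistant fisheye: a pixel r from the principal point sees the ray r / f radians off the axis. A picture is of the moment at which its call begins: read the wrist's pose just before it. get_calibration takes no time and is no camera call.
- close_job(): hands the job in; it is judged then, once.
The state is a dict: "clock": time; "q": joint angles; "qd": joint speeds; "tau": joint torques, N m; "position": TCP position; "ee_rot": TCP orientation; "contact_force": force on the tool from outside, world axes, zero at the start; "moment": the same for the moment, N m; "opening": finger opening in m; "gripper_force": force on a finger pad.
Only numpy, scipy, OpenCV 4.12 (cv2) and the standard library are available. Lean on these libraries where they do the work, as an engineer would, in place of code of your own. Each camera call takes 0.05 s, during which the arm holds its last target. There are 200 camera calls.

TASK

Slide the two-block shuttle of freshly glued brush handles along its guide bed until the red pointer on its front block stands level with the red line of the curing station, and leave it there at rest and let go, all within about 20 seconds. It glides almost without friction and is much too wide to grip, so push and brake it gently through the two sprung buffers in the gap between its blocks: never let it run into the yellow stop just past the mark, never touch the glued handles, and leave the glue bottle and the cup of brushes behind the bed where they are.

Things in the scene. Friction and masses are not known exactly. Their poses are not given: they have to be found in the camera images.
- shuttle: Sliding shuttle: two blocks (blue foot, pale wood top; 130 wide, 90 long, 27 to 85 mm above bench), at y -205..-115 (rear) and +115..+205 mm (front), joined by a bar sunk in the bed. Origin on the bench plane under the middle of the gap between them. y: along the bed to the stop, its only motion; x: across, away from the robot; z up. About 2.5 kg, varying by a third. At rest at first.
- gap (a point): Middle of the open gap between the two buffers, at shuttle x = y = 0, 56 mm above bench: room for closed fingers. The buffer faces are 170 mm apart along y (-85 and +85 mm, both out), the side guards 150 mm apart; the bed's top below is 25 mm above the bench.
- front_buffer (a joint): Compression (m) of the front buffer, a black block with a yellow band, 120 wide, 31 to 81 mm above bench, standing out 30 mm from the front block into the gap. 0 = out (face at shuttle y = +85 mm), 0.028 = pushed home. Spring 120 N/m from zero force, hardly damped: it rebounds. Push it towards the stop to drive the shuttle forward.
- rear_buffer (a joint): The same on the rear block: face at shuttle y = -85 mm when out, value = compression (m), 120 N/m. Push it away from the stop to brake the shuttle or drive it back.
- pointer (a point): Centre of the front block's top (shuttle x = 0, y = +160 mm, 85 mm above bench); a red line 50 mm long runs from near here across the top towards the near side.
- mark (a point): Parking mark: point on the bed's centre line 85 mm above bench, level along the bed with the red line on the white post outside the near guard (88 mm to the robot's side of the centre line). The pointer must come level with it along y.
- station: Curing station, fixed: white post with red line, grey lamp box (130 high, far side of the bed), yellow stop across the bed with a clear hood. Origin on the bench under mark, axes as the shuttle's. Stop face at y = +75 mm: the parked shuttle's nose is 30 mm short of it. Hood over y = +20..+99 mm, 120 to 125 mm above bench.
- bed: Guide bed, fixed, 890 long along y, 25 high, clear side guards 5 thick and 85 high, inner faces 75 mm either side of the centre line. Origin on the bench on the centre line, axes as the shuttle's. The shuttle rolls on it with a drag of about 0.4 N per m/s plus 0.01 N: left alone it coasts for many seconds.
- front_handles: Eight short glued brush handles with metal ferrules standing on the front block, from shuttle y = +156 to +198 mm, tops 111 mm above the bench; origin at the shuttle's origin. Do not touch.
- rear_handles: The same on the rear block, from shuttle y = -156 to -198 mm, tops 111 mm above the bench; origin at the shuttle's origin. Do not touch.
- glue: White glue bottle, 56 mm diameter, 150 mm high, beyond the bed; origin under its centre. Bystander.
- brush_jar: Blue cup of finished brushes, 72 mm diameter, 160 mm high in all, beyond the bed; origin under its centre. Bystander.

How it is judged:
By the outcome, as a careful person would: the job done as asked, in the order asked, and still so for the second after the job is handed in, with the robot touching nothing.
It also fails if it takes over 38 s, if anything falls off the work surface, if the arm or the gripper's body presses on something with over 40 N, if the wrist force passes 120 N, or if a joint passes its speed limit or range.

## Working session

There is one attempt and no reset: what is moved stays moved. The work goes in short steps, Python scripts to look and compute and a tool call to move; the robot and the scene stay as the last step left them, time stands still between calls to the robot, and variables do not carry over. Pictures are saved under pics/ and viewed, at most 10 in all, crops included, and the job is handed in when it is done.

Besides the shell and the picture viewer there is one more tool, called by a JSON object that holds its "name" and its "arguments", one argument or row to a line. servo_tool: Moves the arm, as the interface text tells. Its arguments: {"type":"object","properties":{"plan":{"type":"array"},"gripper":{"type":"number"}},"required":["plan"]}

```bash
mkdir -p pics; ls
python3 - <<'E'
from plant import readout,cams,env
import cv2
print(readout.get_state())
for n in("top","scene"):
    im=cams.read_camera(n);cv2.imwrite(f"pics/{n}0.png",im[:,:,::-1]);print(n,cams.get_calibration(n))
print(cams.get_calibration("wrist"))
E
```

```text
pics
{'clock': 0.0, 'q': array([ 1.22459651e+00,  1.31116389e-01,  1.48926383e+00,  2.61332005e-06,
        1.52298888e+00, -8.53959607e-02]), 'qd': array([ 0.00113157, -0.00234427,  0.00122519, -0.00195188, -0.00057924,
        0.00043517]), 'tau': array([-1.16245898e-03, -5.59836924e+01, -4.91764820e+01,  7.66250677e-02,
        3.49931500e-02, -2.02361502e-04]), 'position': array([0.15449993, 0.57919092, 0.21762267]), 'ee_rot': array([ 1.30032682e-01,  9.91509310e-01, -8.67340902e-04, -1.91467027e-04]), 'contact_force': array([-0.54728512, -0.08675738,  0.25098462]), 'moment': array([ 0.00114901,  0.01141053, -0.04220826]), 'gripper_force': 0.0, 'opening': 0.0934520527512773}
top {'K': array([[347.19380592,   0.        , 256.46005911],
       [  0.        , 347.19380592, 178.58808761],
       [  0.        ,   0.        ,   1.        ]]), 'xyz': array([ 0.52221089, -0.0092972 ,  0.81099762]), 'rotation': array([-0.70381326,  0.7049515 , -0.05625168,  0.06727569])}
scene {'K': array([[421.06675397,   0.        , 254.66474077],
       [  0.        , 421.06675397, 189.30102115],
       [  0.        ,   0.        ,   1.        ]]), 'xyz': array([ 1.49717307, -0.2182916 ,  0.67447691]), 'rotation': array([ 0.69263304,  0.54448386, -0.28096102, -0.38060176])}
{'K': array([[297.31863964,   0.        , 251.93039992],
       [  0.        , 297.31863964, 191.33965275],
       [  0.        ,   0.        ,   1.        ]]), 'hand_eye': array([[ 2.56741166e-04, -9.56240096e-01, -2.92583001e-01,
         8.15737351e-02],
       [ 9.99999722e-01,  4.50152308e-04, -5.93720726e-04,
        -1.30999439e-04],
       [ 6.99446477e-04, -2.92582768e-01,  9.56239946e-01,
        -1.65013957e-01],
       [ 0.00000000e+00,  0.00000000e+00,  0.00000000e+00,
         1.00000000e+00]])}
```

View pics/top0.png

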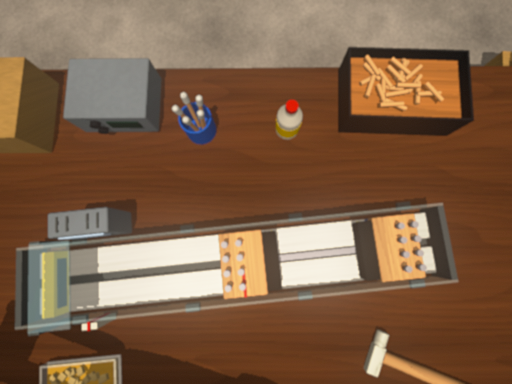

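View pics/scene0.png

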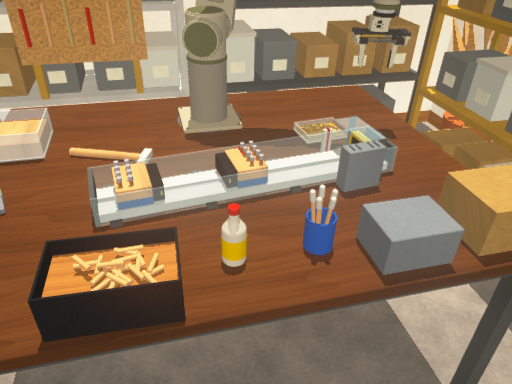

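The top view shows the bed tilted a little: the stop is at left (~55,280), the post's red line near (88,326), the front block at (243,265), the gap centre near (317,255), and the rear block at (400,248). I'll enlarge it to read edges.

Run:
```python
import cv2
im=cv2.imread("pics/top0.png")
a=cv2.resize(im[215:335,15:145],None,fx=6,fy=6,interpolation=cv2.INTER_CUBIC)[:, :780]
a=a[:600]
b=cv2.resize(im[195:315,210:460],None,fx=3.2,fy=3.2,interpolation=cv2.INTER_CUBIC)
cv2.imwrite("pics/b.png",b)
a=cv2.resize(im[225:335,15:145],None,fx=5,fy=5,interpolation=cv2.INTER_CUBIC);cv2.imwrite("pics/a.png",a)
```

```text
(no output)
```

View pics/a.png

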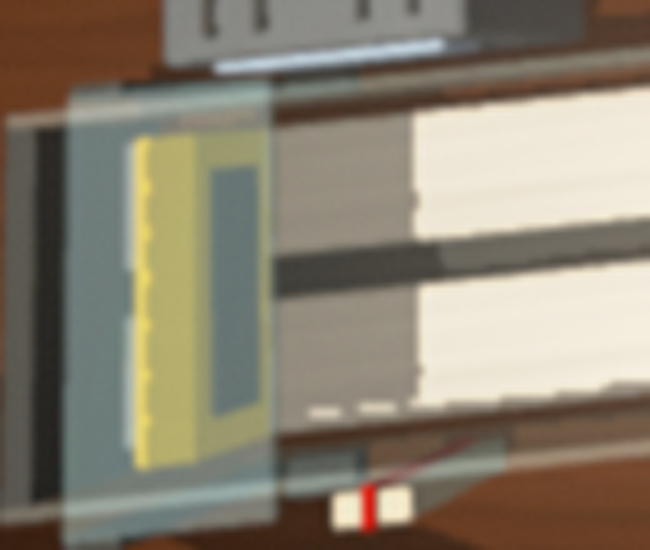

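View pics/b.png

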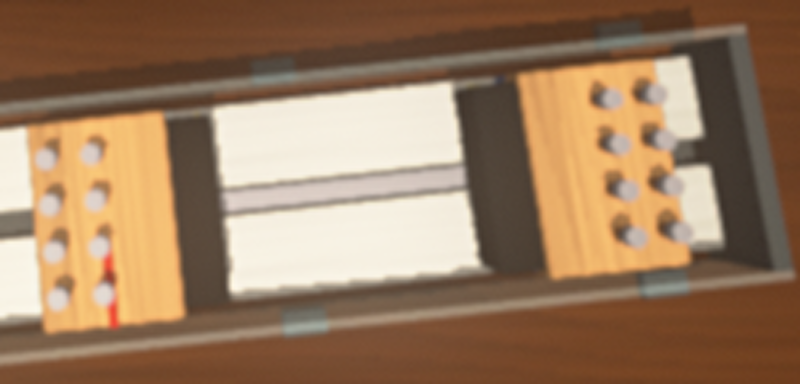

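```bash
cat > h.py <<'E'
import numpy as np
from scipy.spatial.transform import Rotation as R
from plant import cams
def ray(name,px,z):
    c=cams.get_calibration(name);K=c["K"];d=R.from_quat(c["rotation"]).as_matrix() if np.size(c["rotation"])==4 else c["rotation"]
    d=d@np.linalg.inv(K)@np.array([px[0],px[1],1.]);return c["xyz"]+d*(z-c["xyz"][2])/d[2]
def proj(name,P):
    c=cams.get_calibration(name);p=c["K"]@(R.from_quat(c["rotation"]).as_matrix().T@(np.array(P)-c["xyz"]));return p[:2]/p[2]
E
python3 - <<'E'
from h import *
b=lambda u,v:(210+(u+.5)/3.2-.5,195+(v+.5)/3.2-.5); a=lambda u,v:(15+(u+.5)/5-.5,225+(v+.5)/5-.5)
P=lambda f,u,v,z=.085:ray("top",f(u,v),z)[:2]
fr=[P(b,163,112),P(b,185,318)];ff=[P(b,27,124),P(b,44,332)];rf=[P(b,517,73),P(b,551,278)];rr=[P(b,655,60),P(b,690,263)]
F=np.mean(fr+ff,0);Q=np.mean(rf+rr,0)
print("widths",[np.linalg.norm(e[0]-e[1]) for e in(fr,ff,rf,rr)],"F-R dist",np.linalg.norm(F-Q))
y=(F-Q)/np.linalg.norm(F-Q);x=np.array([y[1],-y[0]]);O=(F+Q)/2
print("F",F,"R",Q,"O",O,"y",y,"yaw",np.arctan2(-y[0],y[1]),"x",x)
S=lambda p:((p-O)@x,(p-O)@y)
for e in fr+ff+rf+rr: print(np.round(S(e),4))
print("ptr",S(P(b,113,322)),S(P(b,108,257)))
for z in(.08,.085,.09,.1,.11,.12): print("post",z,S(P(a,369,508,z)),S(P(a,369,487,z)),S(P(a,369,530,z)))
# hood edge corners z .125
print("hood near",S(P(a,272,85,.125)),S(P(a,276,522,.125)),"far",S(P(a,68,90,.125)),S(P(a,62,545,.125)))
# guard tops
print("guards",[S(P(b,u,v)) for u,v in((740,30),(790,272),(0,103),(0,362))])
from plant import readout;print(readout.get_state()["clock"])
E
```

```text
widths [np.float64(0.12846317246657324), np.float64(0.1293929240794171), np.float64(0.12879732140390787), np.float64(0.1276505893853802)] F-R dist 0.3193982506394914
F [0.4752523  0.03085435] R [ 0.5083621  -0.28682313] O [ 0.4918072  -0.12798439] y [-0.10366305  0.99461247] yaw 0.10384961682966426 x [0.99461247 0.10366305]
[0.0637 0.1155]
[-0.0648  0.1154]
[0.0652 0.2038]
[-0.0642  0.2041]
[ 0.0646 -0.1151]
[-0.0642 -0.1156]
[ 0.0636 -0.2048]
[-0.0641 -0.2034]
ptr (np.float64(-0.0625755709077661), np.float64(0.16049361835174267)) (np.float64(-0.023005416977345712), np.float64(0.15977242787860116))
post 0.08 (np.float64(-0.09051086336752262), np.float64(0.47885519156439166)) (np.float64(-0.08252331623217457), np.float64(0.47870013137408196)) (np.float64(-0.09884452509684637), np.float64(0.47901697078795435))
post 0.085 (np.float64(-0.08960077676966467), np.float64(0.47636572263376126)) (np.float64(-0.08166786419726149), np.float64(0.4762117230501164)) (np.float64(-0.09787743652346356), np.float64(0.47652639529268986))
post 0.09 (np.float64(-0.08869069017180664), np.float64(0.47387625
[... 646 characters left out ...]
 (np.float64(-0.07567969995286994), np.float64(0.4587928647823571)) (np.float64(-0.09110781650978432), np.float64(0.4590923668258381))
hood near (np.float64(0.07867921269469795), np.float64(0.4915222254600436)) (np.float64(-0.08377354003462853), np.float64(0.4915739439544158)) far (np.float64(0.08512685445132874), np.float64(0.5718882126984214)) (np.float64(-0.08383659724468823), np.float64(0.5722919968001453))
guards [(np.float64(0.07701108704338643), np.float64(-0.2628994832778423)), (np.float64(-0.07577928610388092), np.float64(-0.2641414820035338)), (np.float64(0.08048405519010174), np.float64(0.22013203605298282)), (np.float64(-0.07921922082157991), np.float64(0.23302943914135943))]
0.1
```

{"name": "servo_tool", "arguments": {
  "plan": [
    {"tx":-0.0156,"ty":-0.0183,"tz":0,"wx":0,"wy":0,"wz":-0.1217},
    {"tx":-0.0265,"ty":-0.04,"tz":0,"wx":0,"wy":0,"wz":-0.1217},
    {"tx":-0.0215,"ty":-0.0429,"tz":0,"wx":0,"wy":0,"wz":-0.1217},
    {"tx":-0.0161,"ty":-0.0452,"tz":0,"wx":0,"wy":0,"wz":0},
    {"tx":-0.0161,"ty":-0.0452,"tz":0,"wx":0,"wy":0,"wz":0},
    {"tx":-0.0161,"ty":-0.0452,"tz":0,"wx":0,"wy":0,"wz":0},
    {"tx":-0.0161,"ty":-0.0452,"tz":0,"wx":0,"wy":0,"wz":0},
    {"tx":-0.0161,"ty":-0.0452,"tz":0,"wx":0,"wy":0,"wz":0},
    {"tx":-0.0161,"ty":-0.0452,"tz":0,"wx":0,"wy":0,"wz":0},
    {"tx":-0.0161,"ty":-0.0452,"tz":0,"wx":0,"wy":0,"wz":0}
  ],
  "gripper": 0
}}

```text
clock: 1.1
position: [0.3517, 0.1667, 0.2185]
ee_rot: [-0.052, 0.999, 0.0, 0.0]
contact_force: [0.3, 1.0, 0.3]
opening: 0.0931
gripper_force: 0.0
```

```bash
cat >> h.py <<'E'
O=np.array([.4918072,-.12798439]);Y=np.array([-.10366305,.99461247]);X=np.array([Y[1],-Y[0]])
def tool():
    from plant import readout
    s=readout.get_state();p=s["position"];M=R.from_quat(s["ee_rot"]).as_matrix()
    d=p[:2]-O
    print("t %.2f tool x %.4f y %.4f z %.4f"%(s["clock"],d@X,d@Y,p[2]),"yaw err %.3f"%np.arctan2(M[:2,1]@X,M[:2,1]@Y),"tilt",np.round(M[:2,2],4),"Fy %.2f"%(s["contact_force"][:2]@Y))
    return s
E
python3 -c "
from h import *
tool()"
```

```text
t 1.10 tool x -0.1088 y 0.3076 z 0.2185 yaw err -0.001 tilt [0.0002 0.0001] Fy 0.96
```

{"name": "servo_tool", "arguments": {
  "plan": [
    {"tx":-0.0155,"ty":-0.044,"tz":0,"wx":0,"wy":0,"wz":0},
    {"tx":-0.0155,"ty":-0.044,"tz":0,"wx":0,"wy":0,"wz":0},
    {"tx":-0.0155,"ty":-0.044,"tz":0,"wx":0,"wy":0,"wz":0},
    {"tx":-0.0155,"ty":-0.044,"tz":0,"wx":0,"wy":0,"wz":0},
    {"tx":-0.0155,"ty":-0.044,"tz":0,"wx":0,"wy":0,"wz":0},
    {"tx":-0.0155,"ty":-0.044,"tz":0.018,"wx":0,"wy":0,"wz":0},
    {"tx":-0.0158,"ty":-0.0436,"tz":0.018,"wx":0,"wy":0,"wz":0},
    {"tx":0,"ty":0,"tz":0.04,"wx":0,"wy":0,"wz":0},
    {"tx":0,"ty":0,"tz":0.05,"wx":0,"wy":0,"wz":0},
    {"tx":0,"ty":0,"tz":0.042,"wx":0,"wy":0,"wz":0}
  ]
}}

```text
clock: 2.1
position: [0.4908, -0.1263, 0.048]
ee_rot: [-0.052, 0.999, 0.0, -0.001]
contact_force: [0.3, 0.7, -0.3]
opening: 0.0932
gripper_force: 0.0
```

```bash
cat >> h.py <<'E'
def rect(im,z=.085,y0=-.25,y1=.6,x0=-.09,x1=.09,s=1000):
    # rectified bed plane: columns = shuttle-start y (mm), rows = -x
    import cv2
    q=[(x1,y0),(x1,y1),(x0,y1),(x0,y0)]
    src=np.float32([proj("top",[*(O+x*X+y*Y),z]) for x,y in q])
    w,h=int((y1-y0)*s),int((x1-x0)*s)
    H=cv2.getPerspectiveTransform(src,np.float32([[0,0],[w,0],[w,h],[0,h]]))
    return cv2.warpPerspective(im,H,(w,h),flags=cv2.INTER_CUBIC)
E
python3 - <<'E'
from h import *;import cv2
tool();im=cams.read_camera("top")
r=rect(im);np.save("pics/r1.npy",r)
o=np.vstack([cv2.resize(im,(512,384)),cv2.resize(r,(512,108))])
cv2.imwrite("pics/c.png",o[:,:,::-1])
E
```

```text
t 2.10 tool x -0.0009 y 0.0018 z 0.0480 yaw err 0.001 tilt [-0.0014  0.0005] Fy 0.63
```

View pics/c.png

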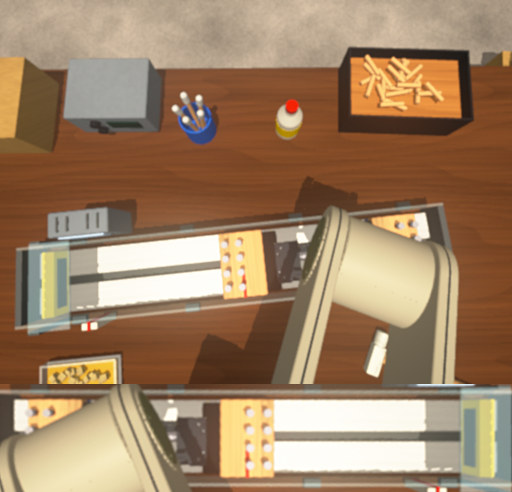

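The front block stays visible past the arm at (240,265), and the fingers are down in the gap. I'll push at a constant 70 mm/s, so the shuttle should leave at about twice that, independent of its mass.

{"name": "servo_tool", "arguments": {
  "plan": [
    {"tx":0,"ty":0.012,"tz":0,"wx":0,"wy":0,"wz":0},
    {"tx":0,"ty":0.007,"tz":0,"wx":0,"wy":0,"wz":0},
    {"tx":0,"ty":0.007,"tz":0,"wx":0,"wy":0,"wz":0},
    {"tx":0,"ty":0.007,"tz":0,"wx":0,"wy":0,"wz":0},
    {"tx":0,"ty":0.007,"tz":0,"wx":0,"wy":0,"wz":0},
    {"tx":0,"ty":0.007,"tz":0,"wx":0,"wy":0,"wz":0},
    {"tx":0,"ty":0.007,"tz":0,"wx":0,"wy":0,"wz":0},
    {"tx":0,"ty":0.007,"tz":0,"wx":0,"wy":0,"wz":0},
    {"tx":0,"ty":0.007,"tz":0,"wx":0,"wy":0,"wz":0},
    {"tx":0,"ty":0.007,"tz":0,"wx":0,"wy":0,"wz":0}
  ]
}}

```text
clock: 3.15
position: [0.4835, -0.0508, 0.0503]
ee_rot: [-0.052, 0.999, 0.0, -0.0]
contact_force: [0.0, -0.5, 0.9]
opening: 0.0931
gripper_force: 0.0
```

```bash
cat >> h.py <<'E'
def edges(r,y0=-.25):
    # front block wood edges (rear->front), far-side strip; returns list of (y, sign)
    c=r[35:60].astype(float);p=np.clip(c[:,:,0]-c[:,:,2],0,None).mean(0)
    p=np.convolve(p,np.ones(3)/3,"same");b=p>60;out=[]
    for i in np.flatnonzero(b[1:]!=b[:-1]):
        out.append((round(y0+(i+(60-p[i])/(p[i+1]-p[i])+.5)/1000,4),"+" if b[i+1] else "-"))
    return out
def look(n=3,save=None):
    for k in range(n):
        s=tool();im=cams.read_camera("top");r=rect(im);print(edges(r))
    if save: 
        import cv2;cv2.imwrite(save,np.vstack([im,cv2.resize(r,(512,108))])[:,:,::-1])
E
python3 - <<'E'
from h import *
print(edges(np.load("pics/r1.npy")))
look(4)
E
```

```text
[(np.float64(-0.2013), '+'), (np.float64(-0.1147), '-'), (np.float64(-0.0573), '+'), (np.float64(-0.0484), '-'), (np.float64(-0.0354), '+'), (np.float64(-0.0249), '-'), (np.float64(0.1137), '+'), (np.float64(0.2047), '-'), (np.float64(0.545), '+'), (np.float64(0.571), '-')]
t 3.15 tool x -0.0002 y 0.0776 z 0.0503 yaw err -0.000 tilt [-0.0007  0.0003] Fy -0.53
[(np.float64(-0.131), '+'), (np.float64(-0.0421), '-'), (np.float64(0.1141), '+'), (np.float64(0.1229), '-'), (np.float64(0.1351), '+'), (np.float64(0.1483), '-'), (np.float64(0.1839), '+'), (np.float64(0.2743), '-'), (np.float64(0.5451), '+'), (np.float64(0.571), '-')]
t 3.20 tool x -0.0002 y 0.0785 z 0.0503 yaw err -0.001 tilt [-0.0008  0.0008] Fy 0.39
[(np.float64(-0.1246), '+'), (np.float64(-0.0356), '-'), (np.float64(0.1154), '+'), (np.float64(0.1242), '-'), (np.float64(0.1364), '+'), (np.float64(0.1496), '-'), (np.float64(0.1903), '+'), (np.float64(0.2806), '-'), (np.float64(0.5451), '+'), (np.float64(0.571), '-')]
t 3.25 tool x -0.0001 y 0.0779 z 0.0504 yaw err -0.001 tilt [-0.0006  0.0004] Fy 0.73
[(np.float64(-0.1183), '+'), (np.float64(-0.0294), '-'), (np.float64(0.115), '+'), (np.float64(0.1229), '-'), (np.float64(0.1361), '+'), (np.float64(0.1483), '-'), (np.float64(0.1969), '+'), (np.float64(0.2871), '-'), (np.float64(0.5451), '+'), (np.float64(0.571), '-')]
t 3.30 tool x -0.0000 y 0.0774 z 0.0505 yaw err -0.001 tilt [-0.0004  0.0001] Fy -0.48
[(np.float64(-0.1119), '+'), (np.float64(-0.023), '-'), (np.float64(0.1143), '+'), (np.float64(0.1222), '-'), (np.float64(0.1352), '+'), (np.float64(0.1473), '-'), (np.float64(0.2032), '+'), (np.float64(0.2933), '-'), (np.float64(0.5451), '+'), (np.float64(0.571), '-')]
```

{"name": "servo_tool", "arguments": {
  "plan": [
    {"tx":0,"ty":0.03,"tz":0,"wx":0,"wy":0,"wz":0},
    {"tx":0,"ty":0.0115,"tz":0,"wx":0,"wy":0,"wz":0},
    {"tx":0,"ty":0.0115,"tz":0,"wx":0,"wy":0,"wz":0},
    {"tx":0,"ty":0.0115,"tz":0,"wx":0,"wy":0,"wz":0},
    {"tx":0,"ty":0.0115,"tz":0,"wx":0,"wy":0,"wz":0},
    {"tx":0,"ty":0.0115,"tz":0,"wx":0,"wy":0,"wz":0},
    {"tx":0,"ty":0.011,"tz":0,"wx":0,"wy":0,"wz":0},
    {"tx":0,"ty":0.011,"tz":0,"wx":0,"wy":0,"wz":0},
    {"tx":0,"ty":0.011,"tz":0,"wx":0,"wy":0,"wz":0},
    {"tx":0,"ty":0.011,"tz":0,"wx":0,"wy":0,"wz":0}
  ]
}}

```text
clock: 4.35
position: [0.4702, 0.0802, 0.0506]
ee_rot: [-0.052, 0.999, -0.0, 0.0]
contact_force: [0.4, 0.1, -0.3]
opening: 0.0926
gripper_force: 0.0
```

Run:
```python
from h import *
look(2,"pics/d.png")
```

```text
t 4.35 tool x 0.0000 y 0.2093 z 0.0506 yaw err -0.000 tilt [ 0. -0.] Fy 0.08
[(np.float64(0.0103), '+'), (np.float64(0.1012), '-'), (np.float64(0.3302), '+'), (np.float64(0.3564), '-'), (np.float64(0.5449), '+'), (np.float64(0.571), '-')]
t 4.40 tool x -0.0000 y 0.2106 z 0.0506 yaw err -0.001 tilt [-0.0001  0.0008] Fy 0.52
[(np.float64(0.0156), '+'), (np.float64(0.0253), '-'), (np.float64(0.0265), '+'), (np.float64(0.1068), '-'), (np.float64(0.3361), '+'), (np.float64(0.3642), '-'), (np.float64(0.5449), '+'), (np.float64(0.571), '-')]
```

View pics/d.png

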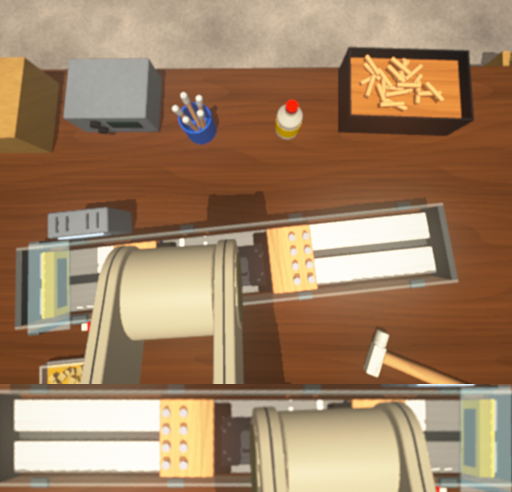

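Now the rear block is clear at (290,260) while the arm covers part of the front one; s ≈ 0.215 at t = 4.35. Next I'll use the scene picture for the post height, and fit the mass from the push.

```bash
cat > sim.py <<'E'
import numpy as np
def sim(s,v,tool0,rows,m,c=.4,f=.01,g=.021,k=120,b=0.,lag=.02,dt=.001):
    t=np.arange(0,len(rows)*.1+.0001,.1);Y=np.r_[tool0,tool0+np.cumsum(rows)]
    rec=[]
    for i in range(int(len(rows)*100*.1/.01*.1/dt*.01)):
        T=np.interp(i*dt-lag,t,Y);Tv=(np.interp(i*dt-lag+dt,t,Y)-T)/dt;rel=T-s;F=0
        if rel>g: F=max(0,k*(rel-g)+b*(Tv-v))
        if rel<-g: F=min(0,k*(rel+g)+b*(Tv-v))
        a=(F-c*v)/m
        nv=v+a*dt; fr=f/m*dt
        nv=0 if abs(nv)<fr else nv-np.sign(nv)*fr
        v=nv;s+=v*dt;rec.append((s,v,rel))
    return np.array(rec)
E
python3 - <<'E'
from h import *;from sim import sim;import cv2
im=cv2.imread("pics/scene0.png")[:,:,::-1].astype(int)
red=(im[:,:,0]>140)&(im[:,:,1]<90)&(im[:,:,2]<90)
n,l,st,ce=cv2.connectedComponentsWithStats(red.astype(np.uint8))
for i in range(1,n):
    if st[i,0]>200 and 90<st[i,1]<220: print(st[i],ce[i])
for z in(.08,.085,.09,.095,.10,.11):
    P=ray("top",(15+369.5/5-.5,225+508.5/5-.5),z);print(z,proj("scene",P))
for m in(1.7,2.1,2.5,2.9,3.3):
    for g in(.020,.021,.022):
        r=sim(0,0,.0018,[.012]+[.007]*9,m,g=g);print(m,g,r[-1],end=";")
    print()
E
```

```text
[271  91  15   2  16] [278.375   91.0625]
[228  93  56   7 125] [252.496  96.64 ]
[252  93   3   1   3] [253.  93.]
[258  92   7   1   7] [261.  92.]
[266  92   1   1   1] [266.  92.]
[268  92   2   1   2] [268.5  92. ]
[316  93   1   1   1] [316.  93.]
[366  92   1   1   1] [366.  92.]
[299  94   1   1   1] [299.  94.]
[306  95   2   1   2] [306.5  95. ]
[363  94   3   2   3] [364.          94.33333333]
[367  94   1   1   1] [367.  94.]
[370  95   1   1   1] [370.  95.]
[285  96   1   1   1] [285.  96.]
[287  96   1   1   1] [287.  96.]
[289  96   7   1   7] [292.  96.]
[374  98   1   1   1] [374.  98.]
[231 100   2   1   2] [231.5 100. ]
[234 100   1   1   1] [234. 100.]
[283 100  14   4  27] [289.2962963  101.81481481]
[299 100   2   1   2] [299.5 100. ]
[232 103   6   3   8] [234.5  104.25]
[276 105   2   1   2] [276.5 105. ]
[284 105  11   4  19] [289.42105263 106.57894737]
[295 105   9   3  15] [298.6 105.6]
[235 107   3   1   3] [236. 107.]
[240 107   1   1   1] [240. 107.]
[242 107   1   1   1] [242. 107.]
[246 107   8   3  13] [249.76923077 107.53846154]
[255 107   7   2  10
[... 5416 characters left out ...]
.7 0.02 [ 0.08610733  0.         -0.00930733];1.7 0.021 [0.07647474 0.         0.00032526];1.7 0.022 [0.0670047 0.        0.0097953];
2.1 0.02 [0.0555098  0.00528553 0.02129548];2.1 0.021 [ 0.06522681 -0.01025787  0.01156293];2.1 0.022 [ 0.07655454 -0.01032543  0.00023513];
2.5 0.02 [ 0.08753286  0.02278146 -0.01071008];2.5 0.021 [0.07439586 0.0228626  0.002427  ];2.5 0.022 [0.06134952 0.02293994 0.01547342];
2.9 0.02 [ 0.10038653 -0.02581269 -0.02361234];2.9 0.021 [ 0.09604977  0.03313513 -0.01921663];2.9 0.022 [ 0.08240614  0.03322953 -0.00557291];
3.3 0.02 [ 0.0935573  -0.04407741 -0.01680138];3.3 0.021 [ 0.10496314 -0.00179909 -0.02816494];3.3 0.022 [ 0.09522768  0.04233695 -0.01838534];
```

```bash
sed -i 's/range(int(.*$/range(round(len(rows)*.1\/dt)):/' sim.py
python3 - <<'E'
from sim import sim;import numpy as np
for m in(1.7,2.1,2.5,2.9,3.3):
    for g in(.020,.021,.022):
        for lag in(.0,.03):
            r=sim(0,0,.0018,[.012]+[.007]*9,m,g=g,lag=lag);print(m,g,lag,np.round(r[-1],4),end=";")
    print()
# brake
best=[]
for u in np.arange(.009,.0121,.0005):
  for n in range(3,8):
    for v in np.arange(.0045,.0062,.0003):
      rows=[.022]+[u]*n+[v]*(14-n)
      E=[sim(.2270,.1125,.211,rows,m) for m in(2.2,2.6,3.0)]
      if min(e[:200,2].min() for e in E)<-.045: continue
      # state just when contact ended (rel>-g after braking)
      out=[]
      for e in E:
        i=np.flatnonzero(e[:,2]<-.021)
        out+= [(e[i[-1],0],e[i[-1],1],i[0],i[-1])] if len(i) else [(9,9,0,0)]
      best.append((sum((o[0]-.313)**2+(o[1]*.5)**2 for o in out),round(u,4),n,round(v,4),np.round(out,3).tolist()))
for b in sorted(best,key=lambda b:b[0])[:5]: print(b)
E
```

```text
1.7 0.02 0.0 [ 0.082   0.1213 -0.0052];1.7 0.02 0.03 [ 0.0784  0.1224 -0.0036];1.7 0.021 0.0 [ 0.0803  0.1218 -0.0035];1.7 0.021 0.03 [ 0.0766  0.1229 -0.0019];1.7 0.022 0.0 [ 0.0786  0.1223 -0.0017];1.7 0.022 0.03 [ 7.490e-02  1.234e-01 -1.000e-04];
2.1 0.02 0.0 [ 0.0805  0.1257 -0.0037];2.1 0.02 0.03 [ 0.0767  0.1265 -0.002 ];2.1 0.021 0.0 [ 0.0787  0.1261 -0.0019];2.1 0.021 0.03 [ 0.0749  0.1269 -0.0002];2.1 0.022 0.0 [ 7.690e-02  1.265e-01 -1.000e-04];2.1 0.022 0.03 [0.0731 0.1274 0.0017];
2.5 0.02 0.0 [ 0.0788  0.1286 -0.0019];2.5 0.02 0.03 [ 7.490e-02  1.293e-01 -1.000e-04];2.5 0.021 0.0 [ 7.69e-02  1.29e-01 -1.00e-04];2.5 0.021 0.03 [0.073  0.1297 0.0017];2.5 0.022 0.0 [0.0751 0.1293 0.0018];2.5 0.022 0.03 [0.0712 0.13   0.0036];
2.9 0.02 0.0 [ 7.690e-02  1.307e-01 -1.000e-04];2.9 0.02 0.03 [0.073  0.1314 0.0018];2.9 0.021 0.0 [0.0751 0.131  0.0018];2.9 0.021 0.03 [0.0711 0.1317 0.0036];2.9 0.022 0.0 [0.0732 0.1313 0.0037];2.9 0.022 0.03 [0.0692 0.132  0.0055];
3.3 0.02 0.0 [0.0751 0.1323 0.0018];3.3 0.02 0.03 [0.0711 0.1329 0.0037];3.3 0.021 0.0 [0.0732 0.1326 0.0037];3.3 0.0
[... 274 characters left out ...]
0]])
(np.float64(1.3853794417864034e-05), np.float64(0.009), 3, np.float64(0.0051), [[0.311, 0.005, 601.0, 1015.0], [0.313, 0.003, 588.0, 1039.0], [0.314, 0.001, 579.0, 1065.0]])
(np.float64(3.065619831501572e-05), np.float64(0.009), 3, np.float64(0.0048), [[0.309, -0.0, 590.0, 1005.0], [0.31, -0.003, 578.0, 1031.0], [0.312, -0.004, 570.0, 1057.0]])
(np.float64(3.5257894659015184e-05), np.float64(0.01), 3, np.float64(0.0048), [[0.315, 0.001, 651.0, 1065.0], [0.316, -0.002, 636.0, 1088.0], [0.317, -0.003, 626.0, 1113.0]])
(np.float64(3.782397083870063e-05), np.float64(0.0095), 3, np.float64(0.0051), [[0.314, 0.006, 633.0, 1046.0], [0.316, 0.004, 618.0, 1069.0], [0.317, 0.002, 608.0, 1094.0]])
```

{"name": "servo_tool", "arguments": {
  "plan": [
    {"tx":0,"ty":0.022,"tz":0,"wx":0,"wy":0,"wz":0},
    {"tx":0,"ty":0.0095,"tz":0,"wx":0,"wy":0,"wz":0},
    {"tx":0,"ty":0.0095,"tz":0,"wx":0,"wy":0,"wz":0},
    {"tx":0,"ty":0.0095,"tz":0,"wx":0,"wy":0,"wz":0},
    {"tx":0,"ty":0.0048,"tz":0,"wx":0,"wy":0,"wz":0},
    {"tx":0,"ty":0.0048,"tz":0,"wx":0,"wy":0,"wz":0},
    {"tx":0,"ty":0.0048,"tz":0,"wx":0,"wy":0,"wz":0},
    {"tx":0,"ty":0.0048,"tz":0,"wx":0,"wy":0,"wz":0},
    {"tx":0,"ty":0.0048,"tz":0,"wx":0,"wy":0,"wz":0},
    {"tx":0,"ty":0.0048,"tz":0,"wx":0,"wy":0,"wz":0}
  ]
}}

```text
clock: 5.45
position: [0.462, 0.1585, 0.0507]
ee_rot: [-0.052, 0.999, 0.0, 0.0]
contact_force: [-1.0, -0.2, -0.2]
opening: 0.0934
gripper_force: 0.4
```

{"name": "servo_tool", "arguments": {
  "plan": [
    {"tx":0,"ty":0.005,"tz":0,"wx":0,"wy":0,"wz":0},
    {"tx":0,"ty":0.008,"tz":0,"wx":0,"wy":0,"wz":0},
    {"tx":0,"ty":0.008,"tz":0,"wx":0,"wy":0,"wz":0},
    {"tx":0,"ty":0,"tz":0,"wx":0,"wy":0,"wz":0},
    {"tx":0,"ty":0,"tz":0,"wx":0,"wy":0,"wz":0},
    {"tx":0,"ty":0,"tz":0,"wx":0,"wy":0,"wz":0},
    {"tx":0,"ty":0,"tz":0,"wx":0,"wy":0,"wz":0},
    {"tx":0,"ty":0,"tz":0,"wx":0,"wy":0,"wz":0},
    {"tx":0,"ty":0,"tz":0,"wx":0,"wy":0,"wz":0},
    {"tx":0,"ty":0,"tz":0,"wx":0,"wy":0,"wz":0}
  ]
}}

```text
clock: 6.45
position: [0.4599, 0.1789, 0.0507]
ee_rot: [-0.052, 0.999, -0.0, 0.0]
contact_force: [0.3, -0.1, 1.1]
opening: 0.0927
gripper_force: 0.0
```

Run:
```python
from h import *
look(3,"pics/e.png")
```

```text
t 6.45 tool x 0.0000 y 0.3086 z 0.0507 yaw err -0.000 tilt [ 0.0001 -0.    ] Fy -0.12
[(np.float64(0.1241), '+'), (np.float64(0.2143), '-'), (np.float64(0.4808), '+'), (np.float64(0.4852), '-'), (np.float64(0.5484), '+'), (np.float64(0.5707), '-')]
t 6.50 tool x 0.0000 y 0.3086 z 0.0507 yaw err -0.000 tilt [ 0. -0.] Fy 0.40
[(np.float64(0.1244), '+'), (np.float64(0.2147), '-'), (np.float64(0.4812), '+'), (np.float64(0.485), '-'), (np.float64(0.5484), '+'), (np.float64(0.5707), '-')]
t 6.55 tool x 0.0000 y 0.3086 z 0.0507 yaw err -0.000 tilt [0. 0.] Fy 0.82
[(np.float64(0.1247), '+'), (np.float64(0.2151), '-'), (np.float64(0.4811), '+'), (np.float64(0.4852), '-'), (np.float64(0.5484), '+'), (np.float64(0.5707), '-')]
```

View pics/e.png

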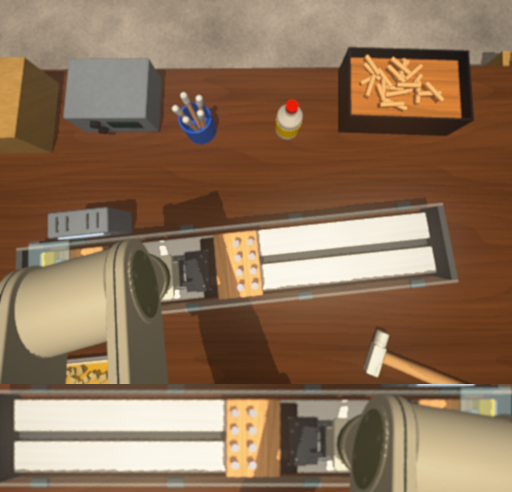

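The rear block at (238,265) gives s ≈ 0.3295, about 16 mm past the mark and 13 mm short of the stop, creeping at about 8 mm/s just as it meets the brake finger. I'll ease the tool back so it rebounds at about 13 mm/s and coasts to rest on the mark.

{"name": "servo_tool", "arguments": {
  "plan": [
    {"tx":0,"ty":-0.0003,"tz":0,"wx":0,"wy":0,"wz":0},
    {"tx":0,"ty":-0.0003,"tz":0,"wx":0,"wy":0,"wz":0},
    {"tx":0,"ty":-0.0003,"tz":0,"wx":0,"wy":0,"wz":0},
    {"tx":0,"ty":-0.0003,"tz":0,"wx":0,"wy":0,"wz":0},
    {"tx":0,"ty":-0.0003,"tz":0,"wx":0,"wy":0,"wz":0},
    {"tx":0,"ty":-0.0003,"tz":0,"wx":0,"wy":0,"wz":0},
    {"tx":0,"ty":0,"tz":0,"wx":0,"wy":0,"wz":0},
    {"tx":0,"ty":0,"tz":0,"wx":0,"wy":0,"wz":0},
    {"tx":0,"ty":0,"tz":0,"wx":0,"wy":0,"wz":0},
    {"tx":0,"ty":0,"tz":0,"wx":0,"wy":0,"wz":0}
  ]
}}

```text
clock: 7.6
position: [0.46, 0.1773, 0.0506]
ee_rot: [-0.052, 0.999, -0.0, -0.0]
contact_force: [0.4, 0.7, -0.0]
opening: 0.093
gripper_force: 0.0
```

Run:
```python
from h import *
look(3,"pics/f.png")
import cv2
for n in("scene","wrist"): cv2.imwrite(f"pics/{n}1.png",cams.read_camera(n)[:,:,::-1])
```

```text
t 7.60 tool x -0.0000 y 0.3069 z 0.0506 yaw err -0.001 tilt [-0. -0.] Fy 0.70
[(np.float64(0.1204), '+'), (np.float64(0.2107), '-'), (np.float64(0.477), '+'), (np.float64(0.4819), '-'), (np.float64(0.5482), '+'), (np.float64(0.5705), '-')]
t 7.65 tool x 0.0000 y 0.3069 z 0.0506 yaw err -0.000 tilt [ 0. -0.] Fy 0.03
[(np.float64(0.12), '+'), (np.float64(0.2103), '-'), (np.float64(0.477), '+'), (np.float64(0.4821), '-'), (np.float64(0.5482), '+'), (np.float64(0.5705), '-')]
t 7.70 tool x 0.0000 y 0.3069 z 0.0506 yaw err -0.000 tilt [-0. -0.] Fy -0.84
[(np.float64(0.1197), '+'), (np.float64(0.2098), '-'), (np.float64(0.4769), '+'), (np.float64(0.4797), '-'), (np.float64(0.5482), '+'), (np.float64(0.5705), '-')]
```

View pics/scene1.png

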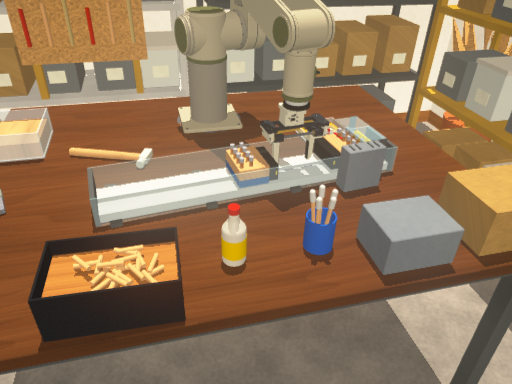

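The scene view shows the front block nearly hidden behind the lamp box, and the bystanders unmoved. I'll check the wrist view for the pointer and post.

View pics/wrist1.png

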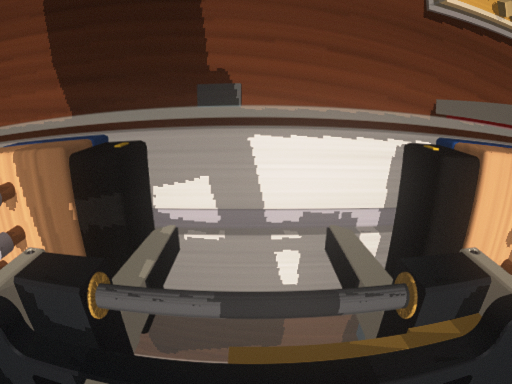

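{"name": "servo_tool", "arguments": {
  "plan": [
    {"tx":0,"ty":0,"tz":0,"wx":0,"wy":0,"wz":0},
    {"tx":0,"ty":0,"tz":0,"wx":0,"wy":0,"wz":0},
    {"tx":0,"ty":0,"tz":0,"wx":0,"wy":0,"wz":0},
    {"tx":0,"ty":0,"tz":0,"wx":0,"wy":0,"wz":0},
    {"tx":0,"ty":0,"tz":0,"wx":0,"wy":0,"wz":0},
    {"tx":0,"ty":0,"tz":0,"wx":0,"wy":0,"wz":0},
    {"tx":0,"ty":0,"tz":0,"wx":0,"wy":0,"wz":0},
    {"tx":0,"ty":0,"tz":0,"wx":0,"wy":0,"wz":0},
    {"tx":0,"ty":0,"tz":0,"wx":0,"wy":0,"wz":0},
    {"tx":0,"ty":0,"tz":0,"wx":0,"wy":0,"wz":0}
  ]
}}

```text
clock: 8.85
position: [0.46, 0.1773, 0.0506]
ee_rot: [-0.052, 0.999, -0.0, -0.0]
contact_force: [-0.4, -0.4, 0.1]
opening: 0.0932
gripper_force: 0.0
```

Run:
```python
from h import *
look(2,"pics/g.png")
import cv2
im=cv2.imread("pics/g.png")[:384,:,::-1].astype(int)
red=(im[:,:,0]>130)&(im[:,:,1]<70)&(im[:,:,2]<70)
n,l,st,ce=cv2.connectedComponentsWithStats(red[200:].astype(np.uint8))
print([(st[i].tolist(),ce[i].round(1).tolist()) for i in range(1,n)][:8])
```

```text
t 8.85 tool x -0.0000 y 0.3069 z 0.0506 yaw err -0.000 tilt [-0. -0.] Fy -0.31
[(np.float64(0.113), '+'), (np.float64(0.2035), '-'), (np.float64(0.4829), '+'), (np.float64(0.4896), '-'), (np.float64(0.5481), '+'), (np.float64(0.5705), '-')]
t 8.90 tool x -0.0000 y 0.3069 z 0.0506 yaw err -0.000 tilt [-0. -0.] Fy -0.38
[(np.float64(0.1129), '+'), (np.float64(0.2034), '-'), (np.float64(0.4829), '+'), (np.float64(0.4895), '-'), (np.float64(0.5481), '+'), (np.float64(0.5705), '-')]
[]
```

{"name": "servo_tool", "arguments": {
  "plan": [
    {"tx":0,"ty":-0.004,"tz":0,"wx":0,"wy":0,"wz":0},
    {"tx":0,"ty":-0.004,"tz":0,"wx":0,"wy":0,"wz":0},
    {"tx":0,"ty":-0.0018,"tz":0,"wx":0,"wy":0,"wz":0},
    {"tx":0,"ty":-0.00027,"tz":0,"wx":0,"wy":0,"wz":0},
    {"tx":0,"ty":-0.00027,"tz":0,"wx":0,"wy":0,"wz":0},
    {"tx":0,"ty":-0.00027,"tz":0,"wx":0,"wy":0,"wz":0},
    {"tx":0,"ty":-0.00027,"tz":0,"wx":0,"wy":0,"wz":0},
    {"tx":0,"ty":-0.00027,"tz":0,"wx":0,"wy":0,"wz":0},
    {"tx":0,"ty":-0.00027,"tz":0,"wx":0,"wy":0,"wz":0},
    {"tx":0,"ty":-0.00027,"tz":0,"wx":0,"wy":0,"wz":0}
  ]
}}

```text
clock: 9.95
position: [0.4612, 0.1656, 0.0506]
ee_rot: [-0.052, 0.999, -0.0, -0.0]
contact_force: [-0.7, -0.4, 0.2]
opening: 0.0934
gripper_force: 0.0
```

Run:
```python
from h import *
look(1)
```

```text
t 9.95 tool x -0.0000 y 0.2952 z 0.0506 yaw err -0.001 tilt [-0. -0.] Fy -0.30
[(np.float64(0.1119), '+'), (np.float64(0.2024), '-'), (np.float64(0.452), '+'), (np.float64(0.4891), '-'), (np.float64(0.5643), '+'), (np.float64(0.5697), '-')]
```

{"name": "servo_tool", "arguments": {
  "plan": [
    {"tx":0,"ty":-0.00027,"tz":0,"wx":0,"wy":0,"wz":0},
    {"tx":0,"ty":-0.00027,"tz":0,"wx":0,"wy":0,"wz":0},
    {"tx":0,"ty":-0.00027,"tz":0,"wx":0,"wy":0,"wz":0},
    {"tx":0,"ty":-0.00027,"tz":0,"wx":0,"wy":0,"wz":0},
    {"tx":0,"ty":-0.00027,"tz":0,"wx":0,"wy":0,"wz":0},
    {"tx":0,"ty":0,"tz":0,"wx":0,"wy":0,"wz":0},
    {"tx":0,"ty":0,"tz":0,"wx":0,"wy":0,"wz":0},
    {"tx":0,"ty":0,"tz":0,"wx":0,"wy":0,"wz":0},
    {"tx":0,"ty":0,"tz":0,"wx":0,"wy":0,"wz":0},
    {"tx":0,"ty":0,"tz":0,"wx":0,"wy":0,"wz":0}
  ]
}}

```text
clock: 11.0
position: [0.4614, 0.1643, 0.0506]
ee_rot: [-0.052, 0.999, -0.0, 0.0]
contact_force: [-0.4, -0.2, 0.1]
opening: 0.093
gripper_force: 0.0
```

Run:
```python
from h import *
look(3)
```

```text
t 11.00 tool x 0.0000 y 0.2938 z 0.0506 yaw err -0.000 tilt [ 0. -0.] Fy -0.20
[(np.float64(0.1103), '+'), (np.float64(0.2007), '-'), (np.float64(0.4492), '+'), (np.float64(0.4883), '-'), (np.float64(0.5643), '+'), (np.float64(0.5697), '-')]
t 11.05 tool x -0.0000 y 0.2939 z 0.0506 yaw err -0.000 tilt [-0.0001 -0.    ] Fy -0.77
[(np.float64(0.1101), '+'), (np.float64(0.2006), '-'), (np.float64(0.449), '+'), (np.float64(0.4882), '-'), (np.float64(0.5643), '+'), (np.float64(0.5697), '-')]
t 11.10 tool x -0.0000 y 0.2939 z 0.0506 yaw err -0.000 tilt [-0.0001  0.    ] Fy 0.43
[(np.float64(0.11), '+'), (np.float64(0.2005), '-'), (np.float64(0.4496), '+'), (np.float64(0.4883), '-'), (np.float64(0.5643), '+'), (np.float64(0.5697), '-')]
```

{"name": "servo_tool", "arguments": {
  "plan": [
    {"tx":0,"ty":-0.00025,"tz":0,"wx":0,"wy":0,"wz":0},
    {"tx":0,"ty":-0.00025,"tz":0,"wx":0,"wy":0,"wz":0},
    {"tx":0,"ty":-0.00025,"tz":0,"wx":0,"wy":0,"wz":0},
    {"tx":0,"ty":-0.00025,"tz":0,"wx":0,"wy":0,"wz":0},
    {"tx":0,"ty":-0.00025,"tz":0,"wx":0,"wy":0,"wz":0},
    {"tx":0,"ty":-0.00025,"tz":0,"wx":0,"wy":0,"wz":0},
    {"tx":0,"ty":0.003,"tz":0,"wx":0,"wy":0,"wz":0},
    {"tx":0,"ty":0.006,"tz":0,"wx":0,"wy":0,"wz":0},
    {"tx":0,"ty":0.006,"tz":0,"wx":0,"wy":0,"wz":0},
    {"tx":0,"ty":0.006,"tz":0,"wx":0,"wy":0,"wz":0}
  ]
}}

```text
clock: 12.15
position: [0.4592, 0.1844, 0.0506]
ee_rot: [-0.052, 0.999, 0.0, -0.0]
contact_force: [-0.3, -0.6, -0.7]
opening: 0.0928
gripper_force: 0.0
```

Run:
```python
from h import *
look(2)
```

```text
t 12.15 tool x -0.0000 y 0.3141 z 0.0506 yaw err -0.001 tilt [-0.      0.0001] Fy -0.53
[(np.float64(0.1098), '+'), (np.float64(0.2008), '-'), (np.float64(0.5493), '+'), (np.float64(0.5706), '-')]
t 12.20 tool x -0.0000 y 0.3148 z 0.0507 yaw err -0.001 tilt [0.0001 0.0005] Fy 0.58
[(np.float64(0.1098), '+'), (np.float64(0.201), '-'), (np.float64(0.5493), '+'), (np.float64(0.5706), '-')]
```

{"name": "servo_tool", "arguments": {
  "plan": [
    {"tx":0,"ty":0,"tz":-0.03,"wx":0,"wy":0,"wz":0},
    {"tx":0,"ty":0,"tz":-0.045,"wx":0,"wy":0,"wz":0},
    {"tx":0,"ty":0,"tz":-0.045,"wx":0,"wy":0,"wz":0},
    {"tx":0,"ty":-0.03,"tz":-0.01,"wx":0,"wy":0,"wz":0},
    {"tx":0,"ty":-0.045,"tz":0,"wx":0,"wy":0,"wz":0},
    {"tx":0,"ty":-0.045,"tz":0,"wx":0,"wy":0,"wz":0},
    {"tx":0,"ty":-0.045,"tz":0,"wx":0,"wy":0,"wz":0},
    {"tx":0,"ty":-0.045,"tz":0,"wx":0,"wy":0,"wz":0},
    {"tx":0,"ty":-0.045,"tz":0,"wx":0,"wy":0,"wz":0},
    {"tx":0,"ty":-0.02,"tz":0,"wx":0,"wy":0,"wz":0}
  ]
}}

```text
clock: 13.25
position: [0.4879, -0.0933, 0.1807]
ee_rot: [-0.051, 0.999, -0.001, 0.0]
contact_force: [-0.0, -0.2, 0.5]
opening: 0.0929
gripper_force: 0.0
```

Run:
```python
from h import *
import cv2
look(2,"pics/i.png")
im=cv2.imread("pics/i.png")[:384,:,::-1]
a=rect(im,.085,.2,.6,-.11,.09,1000)
o=cv2.resize(a[80:],None,fx=2,fy=3,interpolation=cv2.INTER_CUBIC)
o=np.vstack([o,cv2.resize(im[200:384],(800,230))])[:600]
cv2.imwrite("pics/j.png",o[:,:,::-1])
```

```text
t 13.25 tool x -0.0003 y 0.0349 z 0.1807 yaw err 0.002 tilt [ 0.0003 -0.0012] Fy -0.19
[(np.float64(-0.0443), '+'), (np.float64(-0.0242), '-'), (np.float64(-0.0101), '+'), (np.float64(0.0124), '-'), (np.float64(0.1096), '+'), (np.float64(0.123), '-'), (np.float64(0.1263), '+'), (np.float64(0.2023), '-'), (np.float64(0.4284), '+'), (np.float64(0.4911), '-'), (np.float64(0.4956), '+'), (np.float64(0.5101), '-'), (np.float64(0.5445), '+'), (np.float64(0.5709), '-')]
t 13.30 tool x -0.0003 y 0.0336 z 0.1807 yaw err 0.003 tilt [ 0.0001 -0.0021] Fy -1.02
[(np.float64(-0.0476), '+'), (np.float64(-0.028), '-'), (np.float64(-0.0136), '+'), (np.float64(0.0087), '-'), (np.float64(0.1096), '+'), (np.float64(0.123), '-'), (np.float64(0.1266), '+'), (np.float64(0.2024), '-'), (np.float64(0.4284), '+'), (np.float64(0.4911), '-'), (np.float64(0.4956), '+'), (np.float64(0.5101), '-'), (np.float64(0.5446), '+'), (np.float64(0.5709), '-')]Traceback (most recent call last):
  File "<stdin>", line 7, in <module>
    return _nx.concatenate(arrs, 0, dtype=dtype, casting=casting)
           ~~~~~~~~~~~~~~~^^^^^^^^^^^^^^^^^^^^^^^^^^^^^^^^^^^^^^^
ValueError: all the input array dimensions except for the concatenation axis must match exactly, but along dimension 1, the array at index 0 has size 798 and the array at index 1 has size 800
```

Run:
```python
from h import *
import cv2
im=cv2.imread("pics/i.png")[:384,:,::-1]
a=rect(im,.085,.4,.6,-.11,.04,1000)
print(a.shape);o=cv2.resize(a,None,fx=4,fy=4,interpolation=cv2.INTER_CUBIC)
cv2.imwrite("pics/j.png",o[:600,:,::-1])
c=a.astype(int);red=c[:,:,0]-np.maximum(c[:,:,1],c[:,:,2])
for lo,hi in((60,76),(76,90),(86,95),(118,140),(125,133)):
    p=np.clip(red[lo:hi].mean(0)-0,0,None)[40:110]; j=p.argmax();w=np.clip(p[max(0,j-5):j+6]-p.max()*.4,0,None)
    print("x",.04-lo/1000,.04-hi/1000,"red y",round(.4+(40+max(0,j-5)+(w*np.arange(len(w))).sum()/w.sum()+.5)/1000,4),round(p.max()))
```

```text
(150, 199, 3)
x -0.019999999999999997 -0.036 red y 0.4763 177
x -0.036 -0.049999999999999996 red y 0.4752 114
x -0.04599999999999999 -0.055 red y 0.476 182
x -0.07799999999999999 -0.1 red y 0.4766 172
x -0.08499999999999999 -0.093 red y 0.4765 208
```

View pics/j.png

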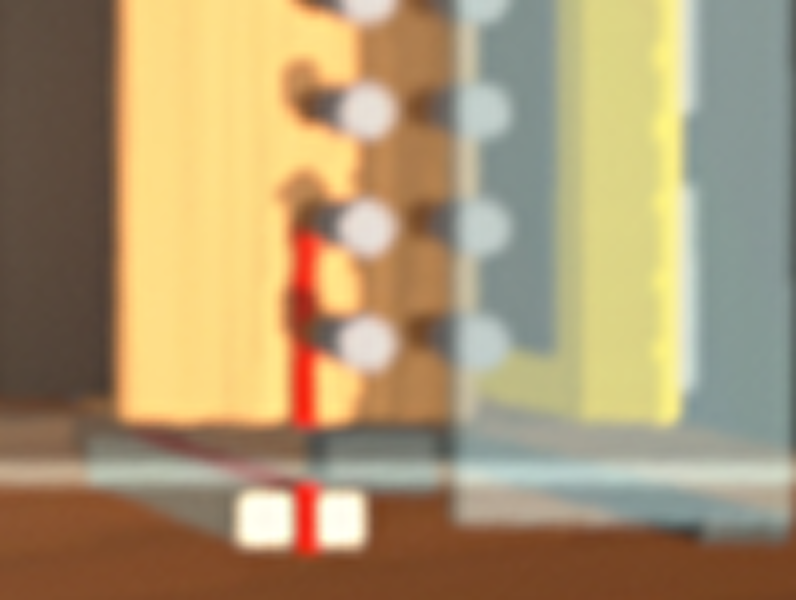

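The pointer (pixels ~(304,424)) lines up visually with the post line (306,520), but the post top is about 5 mm higher. With parallax removed, and agreeing with the hood edges, the pointer is about 2 mm past the mark and at rest. There's time for one soft nudge back.

{"name": "servo_tool", "arguments": {
  "plan": [
    {"tx":0,"ty":0.04,"tz":0,"wx":0,"wy":0,"wz":0},
    {"tx":0,"ty":0.048,"tz":0,"wx":0,"wy":0,"wz":0},
    {"tx":0,"ty":0.048,"tz":0,"wx":0,"wy":0,"wz":0},
    {"tx":0,"ty":0.048,"tz":0,"wx":0,"wy":0,"wz":0},
    {"tx":0,"ty":0.048,"tz":0,"wx":0,"wy":0,"wz":0},
    {"tx":0,"ty":0.04,"tz":0,"wx":0,"wy":0,"wz":0},
    {"tx":0,"ty":0,"tz":0.04,"wx":0,"wy":0,"wz":0},
    {"tx":0,"ty":0,"tz":0.05,"wx":0,"wy":0,"wz":0},
    {"tx":0,"ty":0,"tz":0.04,"wx":0,"wy":0,"wz":0},
    {"tx":0,"ty":0,"tz":0,"wx":0,"wy":0,"wz":0}
  ]
}}

```text
clock: 14.35
position: [0.4537, 0.1803, 0.0446]
ee_rot: [-0.053, 0.999, -0.001, -0.006]
contact_force: [-1.3, -0.6, -0.5]
opening: 0.0929
gripper_force: 0.0
```

Run:
```python
from h import *
look(1)
```

```text
t 14.35 tool x -0.0059 y 0.3106 z 0.0446 yaw err -0.002 tilt [-0.0112 -0.0029] Fy -0.45
[(np.float64(0.1098), '+'), (np.float64(0.2005), '-'), (np.float64(0.4606), '+'), (np.float64(0.4721), '-'), (np.float64(0.4773), '+'), (np.float64(0.4889), '-'), (np.float64(0.5471), '+'), (np.float64(0.5709), '-')]
```

{"name": "servo_tool", "arguments": {
  "plan": [
    {"tx":0,"ty":-0.006,"tz":0,"wx":0,"wy":0,"wz":0},
    {"tx":0,"ty":-0.006,"tz":0,"wx":0,"wy":0,"wz":0},
    {"tx":0,"ty":-0.003,"tz":0,"wx":0,"wy":0,"wz":0},
    {"tx":0,"ty":-0.001,"tz":0,"wx":0,"wy":0,"wz":0},
    {"tx":0,"ty":-0.0002,"tz":0,"wx":0,"wy":0,"wz":0},
    {"tx":0,"ty":-0.0002,"tz":0,"wx":0,"wy":0,"wz":0},
    {"tx":0,"ty":-0.0002,"tz":0,"wx":0,"wy":0,"wz":0},
    {"tx":0,"ty":-0.0002,"tz":0,"wx":0,"wy":0,"wz":0},
    {"tx":0,"ty":-0.0002,"tz":0,"wx":0,"wy":0,"wz":0},
    {"tx":0,"ty":-0.0002,"tz":0,"wx":0,"wy":0,"wz":0}
  ]
}}

```text
clock: 15.4
position: [0.4614, 0.1636, 0.0505]
ee_rot: [-0.052, 0.999, -0.0, -0.0]
contact_force: [-0.9, -0.7, 0.0]
opening: 0.0927
gripper_force: 0.0
```

Run:
```python
from h import *
look(2)
```

```text
t 15.40 tool x -0.0001 y 0.2932 z 0.0505 yaw err -0.001 tilt [-0.0002 -0.0001] Fy -0.63
[(np.float64(0.1098), '+'), (np.float64(0.2003), '-'), (np.float64(0.4462), '+'), (np.float64(0.4881), '-'), (np.float64(0.5643), '+'), (np.float64(0.5698), '-')]
t 15.45 tool x -0.0001 y 0.2932 z 0.0506 yaw err -0.001 tilt [-0.0002 -0.    ] Fy -0.70
[(np.float64(0.1098), '+'), (np.float64(0.2003), '-'), (np.float64(0.4458), '+'), (np.float64(0.488), '-'), (np.float64(0.5643), '+'), (np.float64(0.5698), '-')]
```

{"name": "servo_tool", "arguments": {
  "plan": [
    {"tx":0,"ty":-0.0002,"tz":0,"wx":0,"wy":0,"wz":0},
    {"tx":0,"ty":-0.0002,"tz":0,"wx":0,"wy":0,"wz":0},
    {"tx":0,"ty":-0.0002,"tz":0,"wx":0,"wy":0,"wz":0},
    {"tx":0,"ty":-0.0002,"tz":0,"wx":0,"wy":0,"wz":0},
    {"tx":0,"ty":-0.0002,"tz":0,"wx":0,"wy":0,"wz":0},
    {"tx":0,"ty":-0.0002,"tz":0,"wx":0,"wy":0,"wz":0},
    {"tx":0,"ty":-0.0002,"tz":0,"wx":0,"wy":0,"wz":0},
    {"tx":0,"ty":-0.0002,"tz":0,"wx":0,"wy":0,"wz":0},
    {"tx":0,"ty":-0.0002,"tz":0,"wx":0,"wy":0,"wz":0},
    {"tx":0,"ty":-0.0002,"tz":0,"wx":0,"wy":0,"wz":0}
  ]
}}

```text
clock: 16.5
position: [0.4616, 0.1616, 0.0506]
ee_rot: [-0.052, 0.999, -0.0, 0.0]
contact_force: [0.1, -0.7, -0.2]
opening: 0.0929
gripper_force: 0.0
```

Run:
```python
from h import *
look(2)
```

```text
t 16.50 tool x 0.0000 y 0.2911 z 0.0506 yaw err -0.000 tilt [ 0. -0.] Fy -0.75
[(np.float64(0.1084), '+'), (np.float64(0.1988), '-'), (np.float64(0.4412), '+'), (np.float64(0.4877), '-'), (np.float64(0.5643), '+'), (np.float64(0.5699), '-')]
t 16.55 tool x 0.0000 y 0.2911 z 0.0506 yaw err -0.000 tilt [-0. -0.] Fy 0.81
[(np.float64(0.1082), '+'), (np.float64(0.1987), '-'), (np.float64(0.4413), '+'), (np.float64(0.4879), '-'), (np.float64(0.5644), '+'), (np.float64(0.5699), '-')]
```

{"name": "servo_tool", "arguments": {
  "plan": [
    {"tx":0,"ty":0.006,"tz":0,"wx":0,"wy":0,"wz":0},
    {"tx":0,"ty":0.01,"tz":0,"wx":0,"wy":0,"wz":0},
    {"tx":0,"ty":0.006,"tz":0,"wx":0,"wy":0,"wz":0},
    {"tx":0,"ty":0,"tz":-0.02,"wx":0,"wy":0,"wz":0},
    {"tx":0,"ty":0,"tz":-0.04,"wx":0,"wy":0,"wz":0},
    {"tx":0,"ty":0,"tz":-0.045,"wx":0,"wy":0,"wz":0},
    {"tx":0,"ty":0,"tz":-0.035,"wx":0,"wy":0,"wz":0},
    {"tx":0,"ty":-0.03,"tz":0,"wx":0,"wy":0,"wz":0},
    {"tx":0,"ty":-0.045,"tz":0,"wx":0,"wy":0,"wz":0},
    {"tx":0,"ty":-0.045,"tz":0,"wx":0,"wy":0,"wz":0}
  ]
}}

```text
clock: 17.6
position: [0.4721, 0.0639, 0.1913]
ee_rot: [-0.053, 0.999, -0.0, 0.001]
contact_force: [0.6, 0.0, -0.4]
opening: 0.093
gripper_force: 0.0
```

{"name": "servo_tool", "arguments": {
  "plan": [
    {"tx":0,"ty":-0.045,"tz":0,"wx":0,"wy":0,"wz":0},
    {"tx":0,"ty":-0.045,"tz":0,"wx":0,"wy":0,"wz":0},
    {"tx":0,"ty":-0.045,"tz":0,"wx":0,"wy":0,"wz":0},
    {"tx":0,"ty":-0.02,"tz":0,"wx":0,"wy":0,"wz":0},
    {"tx":0,"ty":0,"tz":0,"wx":0,"wy":0,"wz":0},
    {"tx":0,"ty":0,"tz":0,"wx":0,"wy":0,"wz":0},
    {"tx":0,"ty":0,"tz":0,"wx":0,"wy":0,"wz":0},
    {"tx":0,"ty":0,"tz":0,"wx":0,"wy":0,"wz":0},
    {"tx":0,"ty":0,"tz":0,"wx":0,"wy":0,"wz":0},
    {"tx":0,"ty":0,"tz":0,"wx":0,"wy":0,"wz":0}
  ]
}}

```text
clock: 18.6
position: [0.488, -0.0893, 0.1907]
ee_rot: [-0.053, 0.999, -0.0, 0.0]
contact_force: [-0.4, -0.2, 0.6]
opening: 0.0931
gripper_force: 0.0
```

Run:
```python
from h import *
import cv2
look(2,"pics/k.png")
a=rect(cv2.imread("pics/k.png")[:384,:,::-1],.085,.4,.6,-.11,.04,1000).astype(int)
red=a[:,:,0]-np.maximum(a[:,:,1],a[:,:,2])
for lo,hi in((60,76),(86,105),(125,133)):
    p=np.clip(red[lo:hi].mean(0),0,None)[40:110]; j=p.argmax();w=np.clip(p[max(0,j-5):j+6]-p.max()*.4,0,None)
    print("red y",round(.4+(40+max(0,j-5)+(w*np.arange(len(w))).sum()/w.sum()+.5)/1000,4),round(p.max()))
```

```text
t 18.60 tool x 0.0002 y 0.0388 z 0.1907 yaw err -0.002 tilt [ 0.0001 -0.    ] Fy -0.14
[(np.float64(-0.0388), '+'), (np.float64(-0.0175), '-'), (np.float64(-0.0028), '+'), (np.float64(0.0211), '-'), (np.float64(0.1077), '+'), (np.float64(0.12), '-'), (np.float64(0.1237), '+'), (np.float64(0.1993), '-'), (np.float64(0.4254), '+'), (np.float64(0.5079), '-'), (np.float64(0.5445), '+'), (np.float64(0.5709), '-')]
t 18.65 tool x 0.0003 y 0.0387 z 0.1907 yaw err -0.001 tilt [ 0.0002 -0.    ] Fy 0.25
[(np.float64(-0.0394), '+'), (np.float64(-0.018), '-'), (np.float64(-0.0036), '+'), (np.float64(0.0207), '-'), (np.float64(0.1076), '+'), (np.float64(0.12), '-'), (np.float64(0.1237), '+'), (np.float64(0.1993), '-'), (np.float64(0.4254), '+'), (np.float64(0.5079), '-'), (np.float64(0.5445), '+'), (np.float64(0.5709), '-')]
red y 0.4734 186
red y 0.4735 193
red y 0.4765 208
```

The shuttle is at rest with the pointer at 0.4735, and the mark is at about 0.474. Handing in.

```bash
python3 -c "
from plant import close_job
print(close_job())"
```

```text
the job is handed in; nothing more can be done
None
```

The shuttle is parked at rest with its pointer within about 1 mm of the curing-station mark by my camera measurement (calibration good to about 2 mm). The gripper was clear and the job went in at about 18.7 s; it first overshot the mark by about 16 mm, never nearer the stop than about 12 mm, and was eased back.

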